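# Close and clamp a clip-top canister of coffee pods

## Robot

A 7-joint arm with a two-finger parallel gripper is mounted at the origin on a cart in front of the work surface, level with it; the furniture and walls round the work are solid. World frame = base frame: x ahead of the robot, y to its left, z up, the work surface at z = 0. Lengths are in m, angles in rad, forces in N, time in s.
With the tool pointing down it reaches from about 0.4 to 0.85 m from the base axis. Payload 4.5 kg.
Tool frame: the origin (TCP) lies between the finger pads, 19 mm behind the fingertips; this is the grasp point; z points along the fingers, y is the line along which they close (so a half turn about z gives the same grasp; the last joint's range is limited). The gripper opens to 88 mm and grips with 3 to 60 N. Pads are 18 mm wide; open, the fingers measure 123 mm over their backs; the gripper's body (75 mm by 187 mm) begins 45 mm behind the grasp point.
Start: joints at [-1.195, 0.689, -0.195, 1.565, 0.157, 0.902, -0.215], TCP at [0.209, 0.589, 0.257] pointing down, gripper open.
Joint ranges: [-3.01, 3.01], [-0.46, 2.08], [-1.47, 1.51], [0.13, 2.56], [-1, 4.14], [0.04, 2.09], [-2.66, 2.66]. Speed limits (rad/s): [2.57, 2.57, 3.14, 3.14, 3.14, 3.14, 3.14].

## Interface

Orientations are given as a unit quaternion [x, y, z, w].
In Python, from plant import * gives the robot as it stands. The module is installed in compiled form; this text tells all that it offers.
- The arm moves only by the shell command python3 -m jog 'ROWS' [OPENING] [FORCE]. ROWS is JSON, a list that holds one entry, the list of rows, each a list of 6 numbers: the shift along the tool's x, y, z in m, then the turn, a rotation vector about the tool's x, y, z in rad. In form: [[[dx, dy, dz, ax, ay, az], ...]]. A call has 1 to 12 rows; each row shifts and turns the commanded pose from where the row before left it, along the tool's axes as they then stand; what a row does not reach is not made up. A row lasts 1/8 s, in which the tool goes at most 62.5 mm and 10.7 degrees, less where a joint would pass 70% of its speed; a pose out of reach is approached as far as the arm can. A call with a gripper value outside its range is refused whole. OPENING is the finger opening in m, from 0 to 0.0881, set as the call begins (- or left out, the last holds). The fingers move at their own pace and stop on an object; FORCE is the grip in N (left out, the last holds). Time passes only in rows, so rows that do not move let the fingers close. It gives the time, the measured TCP pose, the force, the opening and the grip force at its end, in the units of the state.
- get_state(): the state, without advancing time (a new reading comes with each control period).
- snapshot(name): name is "scene" or "top" or "wrist"; returns a dict with "frame" (420x560x3 uint8, red, green, blue), "mtx" (3x3 intrinsics, pixels), "D" ([k1, k2, p1, p2, k3] as OpenCV has them; the pictures are not rectified), "xyz" and "orientation" of the camera in the world; the wrist camera has in their place "mount" (4x4, takes a point from camera to tool coordinates, whose origin is the TCP and whose axes are the flange's). Camera axes: x right, y down, z forward; pixel columns grow to the right and rows downward; lengths in m; the calibration is good to about 2 mm. A picture is of the moment at which its call begins: read the wrist's pose just before it. There is no depth.
- finish_job(): hands the job in; it is judged then, once.
The state is a dict: "clock": time; "q": joint angles; "qd": joint speeds; "joint_torque": joint torques, N m; "tool_pos": TCP position; "eef_rot": TCP orientation; "contact_force": force on the tool from outside, world axes, zero at the start; "moment": the same for the moment, N m; "opening": opening from 0.0 (shut) to 1.0 (fully open); "finger_force": force on a finger pad.
Only numpy, scipy, OpenCV 4.12 (cv2) and the standard library are available. Lean on these libraries where they do the work, as an engineer would, in place of code of your own. Each camera call takes 0.05 s, during which the arm holds its last target. There are 200 camera calls.

## Task

The lid of the clip-top canister of coffee pods was left open. Swing the lid down shut, hook the wire bail's catch rod behind the upturned nose at the lid's front, and throw the lever down over centre to its stop, so that the clasp stays clamped by itself. Do not knock over or shove aside the spice jar and the creamer standing beside it.

Things in the scene. Friction and masses are not known exactly. Their poses are not given: they have to be found in the camera images.
- canister: White round ceramic canister, 116 mm across, rim 110 mm high, with pods inside; stands fast (cannot be moved). Origin: centre of its underside, z up. Its clasp side, the front, is its own -x and roughly faces the robot. In these notes u is the distance outward from its front wall, so own x = -(0.058 + u) m.
- lid_hinge (a point): Axis of the lid's hinge, at the canister's back: own x = +64 mm, z = 112 mm, parallel to its y. The lid is a flat white disc 116 mm across and 10 mm thick; shut, its flat top is at z = 122 mm.
- lid (a joint): Lid hinge, rad: 0 shut, grows as it opens; starts between 0.3 and 0.65. A stiff hinge: the lid stays where it is left and needs 1 to 3 N at its front to move.
- lid_front (a point): Point on the lid's top on its centre line, 18 mm behind the disc's front edge (104 mm from the hinge): press here to shut it. Moves with the lid. The range hood above (underside 605 mm over the cooktop, reaching out to world x = 0.615 m) limits the wrist: tilting the tool back toward the robot by about 30 degrees keeps clear of it.
- lid_nose (a point): Middle of the top of the nose. A steel tongue 30 mm wide sticks out of the disc's front edge, u = 0 to 20 mm, its top at z = 118 mm with the lid shut; its last 6 mm (u = 14 to 20) turn up as the nose, to z = 131 mm.
- lid_pocket (a point): Where the catch rod's centre must lie: on the tongue, against the inner (hinge-side) face of the nose. Lid shut: u = 10.5 mm, z = 121.5 mm. The pocket between disc and nose is 14 mm wide.
- lever_pivot (a point): Axis of the lever on the canister, parallel to the canister's y: u = 38 mm, z = 92 mm.
- lever (a joint): Lever angle, rad: 0 level, pointing straight out from the front; negative raised, positive lowered. Starts between -0.55 and -0.2. Stop at 1.135, where it must end. With the bail hooked, dead centre is at 0.82; beyond it the bail's pull holds the lever shut. Friction (0.09 Nm) holds it where it is left.
- lever_tab (a point): Middle of the tab's upper (when shut: outer) face, 55 mm from the lever's pivot. The tab is steel, 40 mm wide, 5 mm thick, and makes up the lever's outer 34 mm. With the bail hooked, push it down here with about 3 to 8 N.
- lever_tip (a point): Tip of the lever, 70 mm from its pivot. Shut, the lever slants steeply down and outward, its tip 29 mm above the cooktop at u = 68 mm; a tool pointing down or tilted a little back toward the robot clears the lid's nose (u = 20 mm).
- bail_hinge (a point): Axis on the lever that carries the wire bail, 24 mm from the lever's pivot. The bail is a steel wire loop 62 mm wide; lever and bail together let its end be led freely in the upright plane of the canister's x and z.
- bail (a joint): Angle of the bail relative to the lever, rad. Lever + bail = the bail's lean: 0 straight up, positive away from the canister, negative over the lid. It swings almost freely and falls to either side; at the start it rests leaning outward on its stop, at 0.9.
- catch_rod (a point): Middle of the bail's catch rod: 7 mm round steel across the loop (along the canister's y), 59.5 mm from the bail's hinge. The wires that carry it straddle the tongue.
- grip_roller (a point): Middle of the bail's dark grip roller at the loop's end: 10 mm round, 50 mm long, parallel to the catch rod, 34 mm beyond it (93.5 mm from the bail's hinge). Pinch it across, from above; the bail can turn between the fingers.
- bail_stretch (a joint): Stretch of the bail's wire, m (spring 8000 N/m): 0 slack, about 0.004 when clamped. Catch rod and roller move outward along the bail by this much.
- spice_jar: Spice jar with black cap, 41 mm across, 105 mm high, standing beside the canister. Origin: centre of its underside.
- creamer: Red creamer shaker, 51 mm across, 124 mm high, standing on the other side of the canister. Origin: centre of its underside.
There are look-alikes about, which are no part of the job. Several things look just like the creamer: the one meant starts farthest to the robot's right.

How it is judged:
On the way, in this order (a step that is already met when the one before it is completed fails the run):
1. the lid is swung shut, the lever still open (value of joint lid below 0.04 rad and value of joint lever below 0.78 rad), for 0.2 s.
2. the catch rod lies behind the nose of the shut lid, with the lever not yet over centre (all of step 1 and distance between catch_rod and lid_pocket below 0.009 m), for 0.2 s.
At the end, for the whole second after the job is handed in: The lid is shut (within 0.03 rad), the catch rod lies within 6 mm of its place behind the nose, the lever is past dead centre at its stop (above 1.03 rad), the bail is under tension (stretched more than 2 mm), and the spice jar and creamer stand upright within 30 mm of where they were (value of joint lid below 0.03 rad and distance between catch_rod and lid_pocket below 0.006 m and value of joint lever above 1.03 rad and value of joint bail_stretch above 0.002 m and angle between each of spice_jar, creamer's own z axis and vertical below 0.1 rad and distance of each of spice_jar, creamer from where it was at the start of the episode below 0.03 m); the robot touches nothing.
It fails at once if the spice jar or the creamer is knocked over or shoved more than 30 mm (angle between any of spice_jar, creamer's own z axis and vertical above 0.4 rad or distance of any of spice_jar, creamer from where it was at the start of the episode above 0.03 m).
It also fails if it takes over 51 s, if anything falls off the work surface, if the arm or the gripper's body presses on something with over 40 N, if the wrist force passes 120 N, or if a joint passes its speed limit or range.

## Working session

There is one attempt and no reset: what is moved stays moved. The work goes in short steps, Python scripts to look and compute and a shell command to move; the robot and the scene stay as the last step left them, time stands still between calls to the robot, and variables do not carry over. Pictures are saved under pics/ and viewed, at most 10 in all, crops included, and the job is handed in when it is done.

```bash
mkdir -p pics
cat > h.py <<'E'
from plant import *
import numpy as np, cv2
from scipy.spatial.transform import Rotation as R
def snap(n,f=None):
    s=get_state(); d=snapshot(n)
    if n=="wrist":
        T=np.eye(4);T[:3,:3]=R.from_quat(s["eef_rot"]).as_matrix();T[:3,3]=s["tool_pos"];C=T@np.array(d["mount"])
    else:
        C=np.eye(4);o=np.array(d["orientation"]);C[:3,:3]=R.from_quat(o).as_matrix() if o.size==4 else o;C[:3,3]=d["xyz"]
    d["C"]=C
    if f: cv2.imwrite("pics/"+f,d["frame"][:,:,::-1])
    return d
def ray(d,px):
    p=cv2.undistortPoints(np.array([[px]],float),np.array(d["mtx"]),np.array(d["D"]))[0,0]
    return d["C"][:3,3],d["C"][:3,:3]@np.array([p[0],p[1],1.])
def onz(d,px,z):
    o,v=ray(d,px); return o+v*(z-o[2])/v[2]
def proj(d,P):
    P=np.atleast_2d(np.array(P,float)); Ci=np.linalg.inv(d["C"])
    return cv2.projectPoints(P,cv2.Rodrigues(Ci[:3,:3])[0],Ci[:3,3],np.array(d["mtx"]),np.array(d["D"]))[0][:,0]
def tri(d1,p1,d2,p2):
    o1,v1=ray(d1,p1);o2,v2=ray(d2,p2)
    t=np.linalg.lstsq(np.c_[v1,-v2],o2-o1,rcond=None)[0]
    a,b=o1+t[0]*v1,o2+t[1]*v2
    return (a+b)/2,np.linalg.norm(a-b)
E
python3 - <<'E'
from h import *
a=snap("scene","s0.png");b=snap("top","t0.png")
import pickle;pickle.dump((a,b),open("v0.pkl","wb"))
im=np.vstack([a["frame"],b["frame"]])
for d in(a,b):print(d["C"].round(3).tolist(),d["mtx"])
s=get_state();print(s["clock"],s["tool_pos"],s["eef_rot"],s["contact_force"])
E
```

```text
[[0.906, -0.23, 0.354, 0.287], [-0.422, -0.534, 0.733, -0.579], [0.02, -0.814, -0.581, 0.637], [0.0, 0.0, 0.0, 1.0]] [[435.97753274   0.         285.35047739]
 [  0.         435.97753274 212.15521139]
 [  0.           0.           1.        ]]
[[0.022, -0.983, 0.183, 0.405], [-1.0, -0.022, 0.001, 0.05], [0.003, -0.183, -0.983, 1.142], [0.0, 0.0, 0.0, 1.0]] [[450.99542865   0.         281.05791991]
 [  0.         450.99542865 207.34874519]
 [  0.           0.           1.        ]]
0.1 [0.20936385 0.58834817 0.25670606] [ 1.70039065e-01  9.85437000e-01 -7.93874433e-04 -7.62577810e-05] [ 1.21708481  0.24781655 -0.61589318]
```

View pics/s0.png

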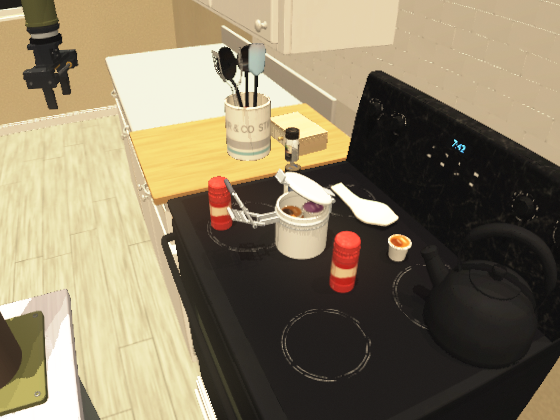

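View pics/t0.png

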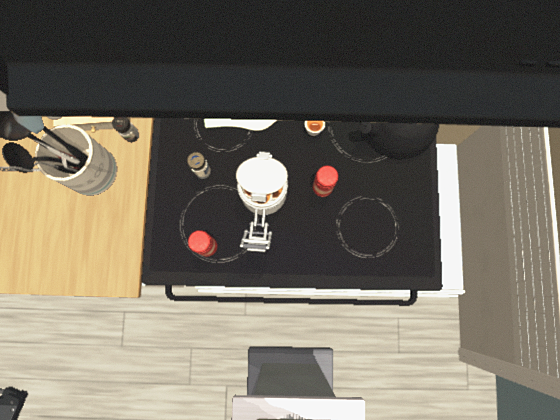

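Run:
```python
from h import *
import pickle;a,b=pickle.load(open("v0.pkl","rb"))
c1=cv2.resize(a["frame"][155:275,200:360],None,fx=4.9,fy=4.9,interpolation=cv2.INTER_CUBIC)
cv2.imwrite("pics/c1.png",c1[:590,:784,::-1])
c2=cv2.resize(b["frame"][145:260,185:345],None,fx=4.9,fy=4.9,interpolation=cv2.INTER_CUBIC)
cv2.imwrite("pics/c2.png",c2[:590,:784,::-1])
```

```text
(no output)
```

View pics/c1.png

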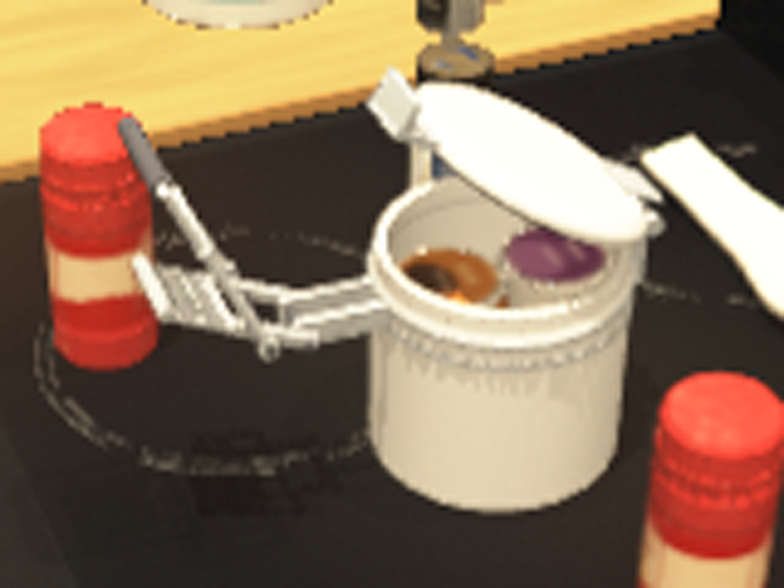

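View pics/c2.png

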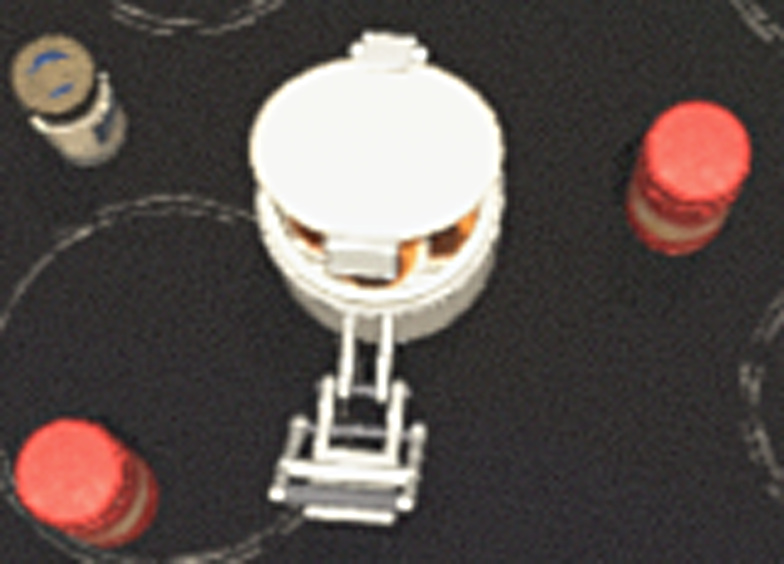

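The canister is at top (262,185), with its clasp facing down the image toward the robot. Its spice jar is at top (198,160). A look-alike stands on the board at (125,128). The creamer meant, at robot's right, is at top (327,175); the other red one at (200,243) and scene (220,203) is a look-alike. Grip roller: top (255,246), scene (229,187).

Run:
```python
from h import *
import pickle;a,b=pickle.load(open("v0.pkl","rb"))
S=lambda x,y:(200+x/4.9-.4,155+y/4.9-.4);T=lambda x,y:(185+x/4.9-.4,145+y/4.9-.4)
for n,s,t in[("rollerL",(127,124),(288,492)),("rollerR",(162,187),(398,500)),("roller",(144,155),(343,496)),("nose top mid",(382,97),(362,246)),("hingebr",(640,190),(388,50)),("tabtip",(155,292),(350,517)),("bailhR",(268,348),(424,430)),("tabtipR",(178,318),(391,519)),("tabtipL",(137,260),(308,511))]:
    p,e=tri(a,S(*s),b,T(*t));print(n,p.round(4),round(e,4))
for n,t,z in[("rimL",(252,200),.11),("rimR",(504,200),.11),("rimF",(374,310),.11),("jar",(54,75),.105),("cream",(697,150),.124),("cream2",(67,470),.124)]: print(n,onz(b,T(*t),z).round(4))
# scene rim: left (370,270) , right(640,..), front base
for n,s,z in[("rimL",(369,270),.105),("bottom near",(497,510),0)]: print(n,onz(a,S(*s),z).round(4))
```

```text
rollerL [0.4983 0.1295 0.1905] 0.0023
rollerR [0.4962 0.0819 0.1893] 0.002
roller [0.4973 0.1057 0.1898] 0.0022
nose top mid [0.6025 0.102  0.1948] 0.0108
hingebr [0.7195 0.0947 0.1228] 0.0
tabtip [0.4961 0.1055 0.1236] 0.0018
bailhR [0.5363 0.0737 0.1055] 0.0048
tabtipR [0.4973 0.0862 0.1228] 0.0052
tabtipL [0.4967 0.125  0.1272] 0.0011
rimL [0.6472 0.1583 0.11  ]
rimR [0.6499 0.0375 0.11  ]
rimF [0.5949 0.0982 0.11  ]
jar [0.7088 0.258  0.105 ]
cream [ 0.6731 -0.0536  0.124 ]
cream2 [0.5139 0.2374 0.124 ]
rimL [0.5946 0.109  0.105 ]
bottom near [0.6326 0.0517 0.    ]
```

```bash
cat >> h.py <<'E'
from scipy.linalg import logm,expm
CX,CY,YAW=.652,.098,-.047
def own(u,y,z):  # canister u,y,z -> world
    p=R.from_euler('z',YAW).apply([-(.058+u),y,z]); return p+[CX,CY,0]
def ori(tilt,yaw=YAW,turn=0):
    "tool z tilted: (sin tilt,0,-cos tilt) in canister frame; turn about tool z"
    A=np.array([[-1,0,0],[0,1,0],[0,0,-1.]]).T
    return (R.from_euler('z',yaw)*R.from_matrix(A)*R.from_euler('y',-tilt)*R.from_euler('z',turn)).as_matrix()
def T(p,M):
    X=np.eye(4);X[:3,:3]=M;X[:3,3]=p;return X
def cur():
    s=get_state();return T(s["tool_pos"],R.from_quat(s["eef_rot"]).as_matrix())
def plan(target,N,start=None):
    D=np.linalg.inv(cur() if start is None else start)@target
    E=expm(np.real(logm(D))/N)
    print("N",N,"row",E[:3,3].round(4).tolist(),R.from_matrix(E[:3,:3]).as_rotvec().round(4).tolist())
def tipT(tip,M,L=.019): return T(np.array(tip)-L*M[:,2],M)
E
python3 - <<'E'
from h import *
plan(T([.585,.10,.27],ori(.52)),12)
plan(T([.585,.10,.27],ori(.52)),14)
E
```

```text
N 12 row [-0.0388, -0.0335, 0.0079] [-0.0065, -0.043, -0.024]
N 14 row [-0.0332, -0.0288, 0.0068] [-0.0056, -0.0369, -0.0205]
```

```bash
python3 -m jog '[[[-0.0388,-0.0335,0.0079,-0.0065,-0.043,-0.024],[-0.0388,-0.0335,0.0079,-0.0065,-0.043,-0.024],[-0.0388,-0.0335,0.0079,-0.0065,-0.043,-0.024],[-0.0388,-0.0335,0.0079,-0.0065,-0.043,-0.024],[-0.0388,-0.0335,0.0079,-0.0065,-0.043,-0.024],[-0.0388,-0.0335,0.0079,-0.0065,-0.043,-0.024],[-0.0388,-0.0335,0.0079,-0.0065,-0.043,-0.024],[-0.0388,-0.0335,0.0079,-0.0065,-0.043,-0.024],[-0.0388,-0.0335,0.0079,-0.0065,-0.043,-0.024],[-0.0388,-0.0335,0.0079,-0.0065,-0.043,-0.024],[-0.0388,-0.0335,0.0079,-0.0065,-0.043,-0.024],[-0.0388,-0.0335,0.0079,-0.0065,-0.043,-0.024]]]' 0
python3 - <<'E'
from h import *
d=snap("wrist","w1.png");e=snap("scene");s=get_state();print(s["clock"],s["tool_pos"],s["contact_force"],s["q"])
M=ori(.52);print(cur()[:3,:3].round(2).tolist(),M.round(2).tolist())
plan(tipT(own(-.046+.004,0,.185),M),6)
plan(tipT(own(-.030,0,.1205),M),8,tipT(own(-.042,0,.185),M))
cv2.imwrite("pics/w1.png",np.hstack([d["frame"],e["frame"][100:520,160:400]])[:,:,::-1])
E
```

```text
clock: 1.6
tool_pos: [0.5836, 0.1022, 0.2694]
eef_rot: [0.023, 0.967, -0.006, 0.255]
contact_force: [0.5, 0.9, 0.8]
opening: 0.003
finger_force: 0.0
1.7 [0.5857996  0.09682078 0.27102661] [-0.56351639  0.43813092 -0.04364465] [-0.52631439  0.52852238  0.28165224  2.12955566  1.25381286  0.04559574
 -0.04483514]
[[-0.87, 0.06, 0.5], [0.05, 1.0, -0.03], [-0.5, -0.0, -0.87]] [[-0.87, 0.05, 0.5], [0.04, 1.0, -0.02], [-0.5, -0.0, -0.87]]
N 6 row [-0.0001, 0.0008, 0.0134] [-0.0012, -0.0002, -0.0013]
N 8 row [0.0053, 0.0, 0.0063] [0.0, -0.0, 0.0]Traceback (most recent call last):
  File "<stdin>", line 6, in <module>
    return _nx.concatenate(arrs, 1, dtype=dtype, casting=casting)
           ~~~~~~~~~~~~~~~^^^^^^^^^^^^^^^^^^^^^^^^^^^^^^^^^^^^^^^
ValueError: all the input array dimensions except for the concatenation axis must match exactly, but along dimension 0, the array at index 0 has size 420 and the array at index 1 has size 320
```

View pics/w1.png

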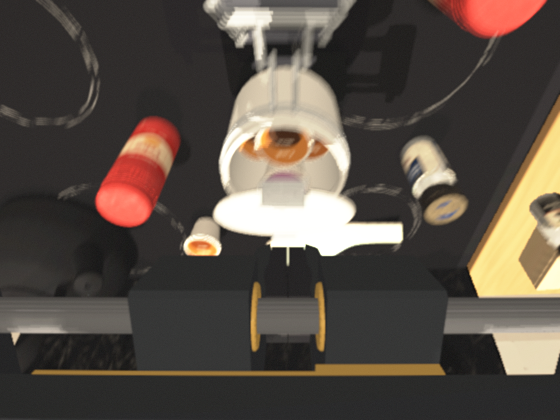

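The wrist view shows the nose at (283,190), in line with the closed fingers at x≈288. Next I go down onto the lid.

```bash
python3 -m jog '[[[-0.001,0.0008,0.0134,0,0,0],[-0.001,0.0008,0.0134,0,0,0],[-0.001,0.0008,0.0134,0,0,0],[-0.001,0.0008,0.0134,0,0,0],[-0.001,0.0008,0.0134,0,0,0],[-0.001,0.0008,0.0134,0,0,0],[0,0,0,0,0,0]]]'
python3 - <<'E'
from h import *
s=get_state();print(s["clock"],s["tool_pos"],s["contact_force"],s["q"])
M=cur()[:3,:3]; print((s["tool_pos"]+.019*M[:,2]).round(4))
plan(tipT(own(-.030,0,.1205),M),10)
E
```

```text
clock: 2.58
tool_pos: [0.6249, 0.1058, 0.2062]
eef_rot: [0.024, 0.967, -0.006, 0.254]
contact_force: [-0.6, 1.2, -0.4]
opening: 0.007
finger_force: 0.0
2.575 [0.6248528  0.10582855 0.20624944] [-0.56625368  1.17123927 -0.37936977] [-0.28953124  0.66441913 -0.06120566  2.06526159  1.88416081  0.23073886
 -0.64463068]
[0.6342 0.1054 0.1897]
N 10 row [0.0043, -0.0007, 0.0055] [-0.0, -0.0, 0.0]
```

```bash
python3 -m jog '[[[0.0035,-0.0007,0.0055,0,0,0],[0.0035,-0.0007,0.0055,0,0,0],[0.004,-0.0007,0.0055,0,0,0],[0.004,-0.0007,0.0055,0,0,0],[0.0045,-0.0007,0.0055,0,0,0],[0.0045,-0.0007,0.0055,0,0,0],[0.0045,-0.0007,0.0055,0,0,0],[0.0045,-0.0007,0.0055,0,0,0],[0.0045,-0.0007,0.0055,0,0,0],[0.0045,-0.0007,0.0055,0,0,0],[0,0,0,0,0,0]]]'
python3 - <<'E'
from h import *
s=get_state();print(s["clock"],s["tool_pos"],s["contact_force"],s["q"])
M=cur()[:3,:3]; print((s["tool_pos"]+.019*M[:,2]).round(4))
E
```

```text
clock: 3.95
tool_pos: [0.6165, 0.0997, 0.1419]
eef_rot: [0.023, 0.966, -0.006, 0.258]
contact_force: [-9.0, -0.2, 24.0]
opening: 0.003
finger_force: 11.9
3.95 [0.61649267 0.09970485 0.14190256] [-9.01825795 -0.17882203 23.96033071] [-0.12935292  0.79694715 -0.31350593  2.12745114  2.1593268   0.47429619
 -0.88384285]
[0.626  0.0993 0.1254]
```

Contact force of 24 N: the lid is down. I'll lift off and go above the roller with the jaws turned across it.

```bash
python3 -m jog '[[[0,0,0,0,0,0],[0,0,-0.015,0,0,0],[0,0,-0.03,0,0,0],[0,0,-0.03,0,0,0],[0,0,-0.03,0,0,0],[0,0,-0.03,0,0,0],[0,0,0,0,0,0]]]'
python3 - <<'E'
from h import *
s=get_state();print(s["clock"],s["tool_pos"],s["contact_force"],s["q"])
for t in (1.571,): plan(T([.50,.105,.262],ori(.35,turn=t)),12)
E
```

```text
clock: 4.82
tool_pos: [0.5485, 0.1025, 0.2578]
eef_rot: [0.024, 0.966, -0.006, 0.256]
contact_force: [-0.2, -0.2, -1.1]
opening: 0.002
finger_force: 0.0
4.825 [0.54853392 0.10254401 0.25779327] [-0.16076646 -0.21163846 -1.05020152] [-0.32733196  0.50117025 -0.08030157  2.22644746  1.81601937  0.25686076
 -0.6296907 ]
N 12 row [0.0029, -0.0026, -0.0021] [0.011, 0.011, 0.1304]
```

```bash
python3 -m jog '[[[0.003,-0.0026,-0.002,0.011,0.011,0.13],[0.003,-0.0026,-0.002,0.011,0.011,0.13],[0.003,-0.0026,-0.002,0.011,0.011,0.13],[0.003,-0.0026,-0.002,0.011,0.011,0.13],[0.003,-0.0026,-0.002,0.011,0.011,0.13],[0.003,-0.0026,-0.002,0.011,0.011,0.13],[0.003,-0.0026,-0.002,0.011,0.011,0.13],[0.003,-0.0026,-0.002,0.011,0.011,0.13],[0.003,-0.0026,-0.002,0.011,0.011,0.13],[0.003,-0.0026,-0.002,0.011,0.011,0.13],[0.003,-0.0026,-0.002,0.011,0.011,0.13],[0.003,-0.0026,-0.002,0.011,0.011,0.13],[0,0,0,0,0,0]]]' 0.045 10
python3 -m jog '[[[0.003,-0.0026,-0.002,0.011,0.011,0.13],[0.003,-0.0026,-0.002,0.011,0.011,0.13],[0.003,-0.0026,-0.002,0.011,0.011,0.13],[0.003,-0.0026,-0.002,0.011,0.011,0.13],[0.003,-0.0026,-0.002,0.011,0.011,0.13],[0.003,-0.0026,-0.002,0.011,0.011,0.13],[0.003,-0.0026,-0.002,0.011,0.011,0.13],[0.003,-0.0026,-0.002,0.011,0.011,0.13],[0.003,-0.0026,-0.002,0.011,0.011,0.13],[0.003,-0.0026,-0.002,0.011,0.011,0.13],[0.003,-0.0026,-0.002,0.011,0.011,0.13],[0.003,-0.0026,-0.002,0.011,0.011,0.13]]]' 0.045 10
python3 - <<'E'
from h import *
d=snap("wrist");e=snap("scene");s=get_state();print(s["clock"],s["tool_pos"],s["contact_force"],s["q"])
import pickle;pickle.dump((d,e),open("v1.pkl","wb"))
print(proj(d,[own(.0955,0,.19)]),proj(e,[own(.0955,0,.19)]))
M=ori(.35,turn=1.571);plan(T(own(.096,0,.19)-.012*M[:,2],M),6)
cc=cv2.resize(e["frame"][120:260,190:350],None,fx=2.4,fy=2.4)
im=np.zeros((420,560+384,3),np.uint8);im[:,:560]=d["frame"];im[:336,560:]=cc
im=cv2.resize(im,None,fx=.84,fy=.84)
cv2.imwrite("pics/w2.png",im[:,:,::-1])
E
```

```text
clock: 6.32
tool_pos: [0.4996, 0.1048, 0.2583]
eef_rot: [0.713, 0.68, 0.117, 0.125]
contact_force: [0.3, -0.4, 0.5]
opening: 0.511
finger_force: 0.0
6.425 [0.49977577 0.10484821 0.25860377] [ 0.78111445  0.51504991 -0.28120808] [-0.31505665  0.45526934 -0.1006201   2.19861448  0.83926476  0.25982022
 -1.23400032]
[[247.75274168 232.24738987]] [[230.33318799 186.03393053]]
N 6 row [0.0001, -0.0041, 0.0087] [-0.0009, 0.0004, 0.0006]validation failed for argument at $[0]...
```

View pics/w2.png

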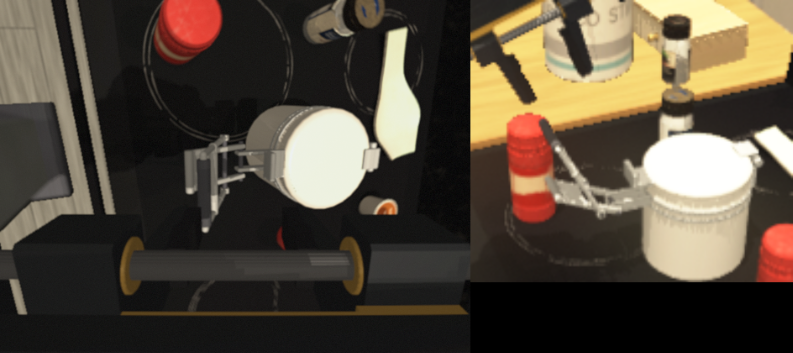

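The wrist view shows the roller at (245,225), predicted at (248,232), and the lid shut. (The first jog call was refused for having 13 rows.) I'll descend and pinch.

```bash
python3 -m jog '[[[0,-0.0041,0.0087,0,0,0],[0,-0.0041,0.0087,0,0,0],[0,-0.0041,0.0087,0,0,0],[0,-0.0041,0.0087,0,0,0],[0,-0.0041,0.0087,0,0,0],[0,-0.0041,0.0087,0,0,0],[0,0,0,0,0,0]]]' 0.045 10
python3 -m jog '[[[0,0,0,0,0,0],[0,0,0,0,0,0],[0,0,0,0,0,0],[0,0,0,0,0,0],[0,0,0,0,0,0],[0,0,0,0,0,0]]]' 0 10
python3 - <<'E'
from h import *
s=get_state();print(s["clock"],s["tool_pos"],s["contact_force"],s["opening"]*88.1,s["finger_force"],s["q"])
e=snap("scene");d=snap("wrist")
im=np.hstack([cv2.resize(e["frame"][120:260,190:350],(400,350)),cv2.resize(d["frame"][150:320,130:330],(400,350))])
cv2.imwrite("pics/s3.png",im[:,:,::-1])
E
```

```text
clock: 7.3
tool_pos: [0.4943, 0.1045, 0.2062]
eef_rot: [0.711, 0.683, 0.114, 0.124]
contact_force: [-0.6, -0.5, 0.3]
opening: 0.51
finger_force: 0.0
clock: 8.05
tool_pos: [0.4947, 0.1048, 0.2075]
eef_rot: [0.712, 0.682, 0.115, 0.125]
contact_force: [-1.7, -0.0, 1.7]
opening: 0.1
finger_force: 10.1
8.05 [0.49469603 0.10479975 0.20747388] [-1.71390653 -0.01377654  1.72546296] 8.792373208366783 10.055588632822037 [-0.43596335  0.56046361  0.07277899  2.2726887   1.5753696   0.10502518
 -1.98220761]
```

View pics/s3.png

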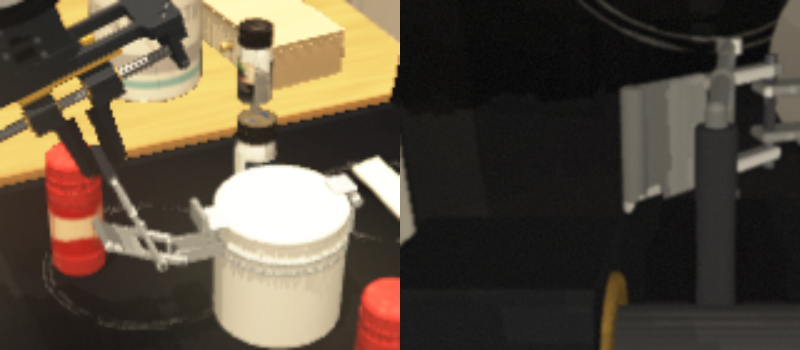

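The roller is between the jaws, but the 8.8 mm opening and high TCP show the grip is too near the tips. I'll reopen, go 7 mm deeper and regrip.

```bash
python3 -m jog '[[[0,0,0,0,0,0],[0,0,0,0,0,0],[0,0,0.0035,0,0,0],[0,0,0.0035,0,0,0],[0,0,0,0,0,0]]]' 0.03 15
python3 -m jog '[[[0,0,0,0,0,0],[0,0,0,0,0,0],[0,0,0,0,0,0],[0,0,0,0,0,0]]]' 0 15
cat >> h.py <<'E'
def link(th,lean):
    B=np.array([.038+.024*np.cos(th),.092-.024*np.sin(th)]);d=np.array([np.sin(lean),np.cos(lean)])
    return B+.0595*d,B+.0935*d
def solve(P):
    from scipy.optimize import fsolve
    # P roller (u,z) -> th, lean (branch near start)
    return lambda x0: fsolve(lambda x: link(*x)[1]-P,x0)
E
python3 - <<'E'
from h import *
s=get_state();M=cur()[:3,:3]
print(s["clock"],s["tool_pos"],s["contact_force"],s["opening"]*88.1,s["finger_force"],s["q"])
for L in(.012,.015):
    p=s["tool_pos"]+L*M[:,2]; q=R.from_euler('z',-YAW).apply(p-[CX,CY,0]);P=(-q[0]-.058,q[2]);print(L,P,q[1],solve(P)([-.5,.4]))
prev=None
for th,le in[(-.5,.4),(-.5,.1),(-.5,-.2),(-.5,-.5),(-.5,-.75),(-.5,-.95),(-.35,-1.07),(-.2,-1.1),(-.15,-1.1)]:
    r,g=link(th,le);w=own(g[0],0,g[1])
    if prev is not None: print(th,le,"rod",r.round(4),"roller",g.round(4),"tool step",(M.T@(w-prev)).round(4))
    prev=w
E
```

```text
clock: 8.78
tool_pos: [0.497, 0.1045, 0.2005]
eef_rot: [0.712, 0.682, 0.115, 0.125]
contact_force: [-0.1, -0.3, -0.4]
opening: 0.339
finger_force: 0.0
clock: 9.28
tool_pos: [0.497, 0.1046, 0.2008]
eef_rot: [0.712, 0.682, 0.115, 0.125]
contact_force: [-1.5, 0.7, 0.9]
opening: 0.101
finger_force: 15.0
9.275 [0.49700283 0.10460338 0.20083927] [-1.48120077  0.68182754  0.88202292] 8.929885715051999 14.997014701366425 [-0.38991947  0.57397758  0.00593458  2.27095076  1.66257268  0.14272883
 -2.06970672]
0.012 (np.float64(0.09312007581164361), np.float64(0.1895314554238385)) -0.0007465633847667548 [-0.43889386  0.3652288 ]
0.015 (np.float64(0.09211603226177095), np.float64(0.18670450157450608)) -0.0007616790621869664 [-0.27414709  0.33808606]
-0.5 0.1 rod [0.065  0.1627] roller [0.0684 0.1965] tool step [-0.0001  0.0278  0.0025]
-0.5 -0.2 rod [0.0472 0.1618] roller [0.0405 0.1951] tool step [-0.0001  0.0258  0.0107]
-0.5 -0.5 rod [0.0305 0.1557] roller [0.0142 0.1856] tool step [-0.      0.0215  0.0178]
-0.5 -0.75 rod [0.0185 0.147 ] roller [-0.0047  0.1719] tool step [0.     0.0133 0.0192]
-0.5 -0.95 rod [0.0107 0.1381] roller [-0.017   0.1579] tool step [0.0001 0.0069 0.0173]
-0.35 -1.07 rod [0.0084 0.1288] roller [-0.0215  0.1451] tool step [ 0.0001 -0.0001  0.0135]
-0.2 -1.1 rod [0.0085 0.1238] roller [-0.0218  0.1392] tool step [ 0.     -0.0017  0.0057]
-0.15 -1.1 rod [0.0087 0.1226] roller [-0.0216  0.138 ] tool step [ 0.     -0.0006  0.001 ]
```

```bash
python3 -m jog '[[[0,0.007,0.0003,0,0,0],[0,0.007,0.0005,0,0,0],[0,0.007,0.0007,0,0,0],[0,0.007,0.001,0,0,0],[0,0.0065,0.002,0,0,0],[0,0.0065,0.0025,0,0,0],[0,0.0065,0.003,0,0,0],[0,0.0065,0.003,0,0,0],[0,0.0055,0.004,0,0,0],[0,0.0055,0.0045,0,0,0],[0,0.0055,0.0045,0,0,0],[0,0.005,0.005,0,0,0]]]' 0 15
python3 - <<'E'
from h import *
s=get_state();M=cur()[:3,:3]
print(s["clock"],s["tool_pos"],s["contact_force"],s["opening"]*88.1,s["finger_force"],s["q"])
p=s["tool_pos"]+.012*M[:,2]; q=R.from_euler('z',-YAW).apply(p-[CX,CY,0]);P=(-q[0]-.058,q[2]);x=solve(P)([-.5,-.5]);print(P,q[1],x,link(*x))
w=own(*[-.0047,0,.1719]);w0=own(P[0],0,P[1]);print(M.T@(w-w0)); print(M.T@ori(.35,turn=1.571))
E
```

```text
clock: 10.78
tool_pos: [0.5789, 0.1007, 0.1966]
eef_rot: [0.712, 0.682, 0.115, 0.125]
contact_force: [-0.5, -0.6, -0.4]
opening: 0.109
finger_force: 15.0
10.775 [0.5789386  0.10073697 0.19659628] [-0.54885438 -0.6303606  -0.42104262] 9.612432695951249 14.998088926076889 [-0.19854913  0.64567986 -0.18582451  2.04906432  1.07135041  0.27404492
 -1.38928154]
(np.float64(0.011094193106000357), np.float64(0.18528811669208076)) -0.0007637527842742191 [-0.55464587 -0.53050244] (array([0.02829706, 0.15596132]), array([0.01109419, 0.18528812]))
[4.82160432e-05 1.04045435e-02 1.79008758e-02]
[[ 0.99997328 -0.00494783  0.00538144]
 [ 0.0049001   0.99994886  0.00884712]
 [-0.00542494 -0.00882051  0.99994638]]
```

```bash
python3 -m jog '[[[0,0.0028,0.0044,0,0,0],[0,0.0027,0.0045,0,0,0],[0,0.0025,0.0045,0,0,0],[0,0.0024,0.0045,0,0,0],[0,0.002,0.0044,0,0,0],[0,0.0018,0.0043,0,0,0],[0,0.0016,0.0043,0,0,0],[0,0.0015,0.0043,0,0,0],[0,0,0,0,0,0]]]' 0 15
python3 - <<'E'
from h import *
s=get_state();M=cur()[:3,:3]
print(s["clock"],s["tool_pos"],s["contact_force"],s["opening"]*88.1,s["finger_force"],s["q"])
p=s["tool_pos"]+.012*M[:,2]; q=R.from_euler('z',-YAW).apply(p-[CX,CY,0]);P=(-q[0]-.058,q[2]);x=solve(P)([-.5,-.8]);print(P,q[1],x,link(*x))
w=own(*[-.0218,0,.1395]);w0=own(P[0],0,P[1]);print(M.T@(w-w0))
e=snap("scene");d=snap("top")
im=np.hstack([cv2.resize(e["frame"][130:270,220:380],(400,350),interpolation=2),cv2.resize(d["frame"][130:270,180:340],(400,350),interpolation=2)])
cv2.imwrite("pics/s4.png",im[:,:,::-1])
E
```

```text
clock: 11.9
tool_pos: [0.6067, 0.0995, 0.1691]
eef_rot: [0.712, 0.682, 0.115, 0.125]
contact_force: [2.2, -1.6, 1.8]
opening: 0.105
finger_force: 15.0
11.9 [0.60667308 0.09950315 0.16911386] [ 2.21748149 -1.58732323  1.80206345] 9.241223960590778 15.001812279224396 [-0.19996619  0.71619609 -0.15702944  1.99256111  1.10108626  0.24997216
 -1.3970312 ]
(np.float64(-0.016665618893587857), np.float64(0.1578049597638533)) -0.0006904535834372903 [-0.48528168 -0.94706994] (array([0.01093244, 0.13794679]), array([-0.01666562,  0.15780496]))
[ 0.00010491 -0.00128248  0.01896781]
```

View pics/s4.png

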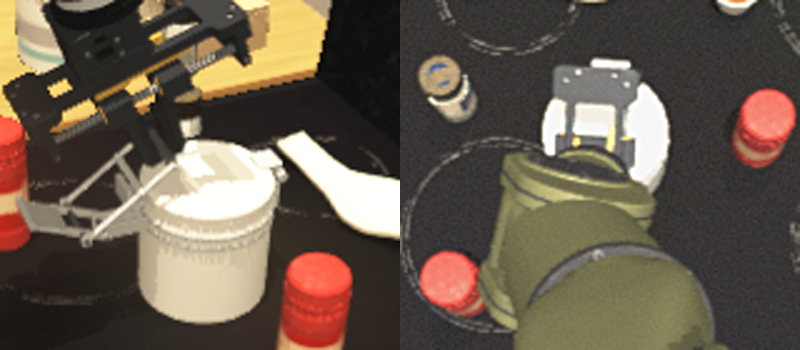

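The bail leans over the lid with the rod just above the pocket. I'll lower it in.

```bash
python3 -m jog '[[[0,0.0005,0.0034,0,0,0],[0,0,0.0034,0,0,0],[0,0,0.0034,0,0,0],[0,-0.0003,0.003,0,0,0],[0,-0.0007,0.003,0,0,0],[0,-0.0008,0.0026,0,0,0],[0,0,0,0,0,0]]]' 0 15
python3 - <<'E'
from h import *
s=get_state();M=cur()[:3,:3]
print(s["clock"],s["tool_pos"],s["contact_force"],s["opening"]*88.1,s["finger_force"],s["q"])
p=s["tool_pos"]+.012*M[:,2]; q=R.from_euler('z',-YAW).apply(p-[CX,CY,0]);P=(-q[0]-.058,q[2]);x=solve(P)([-.3,-1.]);print(P,q[1],x,link(*x))
E
```

```text
clock: 12.88
tool_pos: [0.6117, 0.0992, 0.1511]
eef_rot: [0.712, 0.682, 0.115, 0.125]
contact_force: [3.4, -1.9, 2.2]
opening: 0.105
finger_force: 15.0
12.875 [0.6116628  0.09923845 0.15113154] [ 3.41539405 -1.89486818  2.22883489] 9.229522875604411 15.00237375497818 [-0.23951501  0.75028154 -0.08791864  1.99140834  1.15615149  0.19366509
 -1.45729224]
(np.float64(-0.02166468737980627), np.float64(0.13982350797214102)) -0.000720917078817481 [-0.21111656 -1.09539797] (array([0.00856507, 0.12426196]), array([-0.02166469,  0.13982351]))
```

```bash
python3 -m jog '[[[0,-0.0012,0.0008,0,0,0],[0,-0.0012,0.0004,0,0,0],[0,-0.0012,0.0004,0,0,0],[0,-0.0012,0,0,0,0],[0,0,0,0,0,0],[0,0,0,0,0,0]]]' 0 15
python3 - <<'E'
from h import *
s=get_state();M=cur()[:3,:3]
print(s["clock"],s["tool_pos"],s["contact_force"],s["opening"]*88.1,s["finger_force"])
p=s["tool_pos"]+.012*M[:,2]; q=R.from_euler('z',-YAW).apply(p-[CX,CY,0]);P=(-q[0]-.058,q[2]);x=solve(P)([-.1,-1.]);print(P,q[1],x,link(*x))
E
```

```text
clock: 13.62
tool_pos: [0.6108, 0.0993, 0.1499]
eef_rot: [0.712, 0.681, 0.117, 0.127]
contact_force: [9.6, -2.7, 3.1]
opening: 0.106
finger_force: 15.0
13.625 [0.61084376 0.099259   0.1499372 ] [ 9.58882995 -2.67454939  3.0688945 ] 9.316565806328072 15.001212358474731
(np.float64(-0.02091253600292306), np.float64(0.13865311820316295)) -0.0007300220525923669 [-0.12790845 -1.08578185] (array([0.00916618, 0.1228016 ]), array([-0.02091254,  0.13865312]))
```

The 9.6 N pull is reacted by the nose, so the rod is behind it. I'll open slightly, back out and look.

```bash
python3 -m jog '[[[0,0.001,0,0,0,0],[0,0.001,0,0,0,0],[0,0,0,0,0,0],[0,0,-0.006,0,0,0],[0,0,-0.01,0,0,0],[0,0,-0.02,0,0,0],[0,0,-0.03,0,0,0],[0,0,-0.03,0,0,0],[0,0,-0.01,0,0,0]]]' 0.019 15
python3 - <<'E'
from h import *
s=get_state();print(s["clock"],s["tool_pos"],s["contact_force"],s["opening"]*88.1,s["q"])
e=snap("scene");d=snap("wrist")
im=np.hstack([cv2.resize(e["frame"][130:270,220:380],(400,350),interpolation=2),cv2.resize(d["frame"],(400,300))[:,:].copy() if 0 else cv2.resize(d["frame"][60:340,100:420],(400,350),interpolation=2)])
cv2.imwrite("pics/s5.png",im[:,:,::-1])
E
```

```text
clock: 14.75
tool_pos: [0.574, 0.1017, 0.2509]
eef_rot: [0.712, 0.681, 0.116, 0.125]
contact_force: [0.7, 0.1, 0.2]
opening: 0.215
finger_force: 0.0
14.75 [0.57402453 0.10165866 0.25085042] [0.73081953 0.05169087 0.16305667] 18.9673762565836 [-0.0824535   0.56172487 -0.36858351  2.00628185  0.8980683   0.43069318
 -1.20704465]
```

View pics/s5.png

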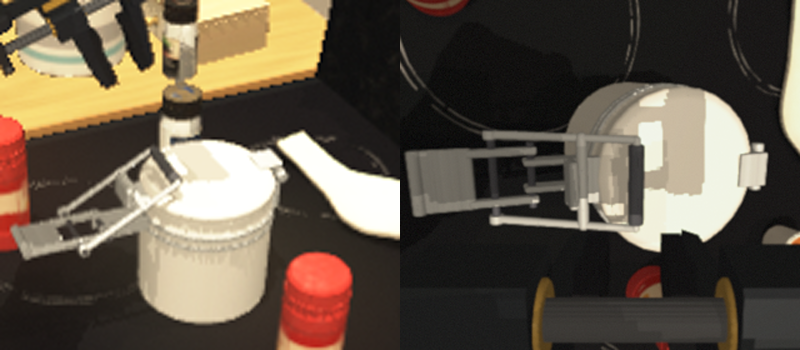

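The wrist view shows the catch rod on the lid side of the nose, with the lever near level, so the bail is hooked. I'll turn back, close the fingers and go above the tab.

Run:
```python
from h import *
M=ori(.35);t0=tipT(own(.095,0,.165),M)
plan(t0,12)
def tip(th,r=.056,over=0):
    b=np.clip((th-.1)/.5,0,1)
    C=np.array([.038+r*np.cos(th),.092-r*np.sin(th)])+(.0025-over)*np.array([np.sin(th),np.cos(th)])
    return C+b*.009*np.array([.94,-.34])
prev=np.array([.095,.165])
for th,o in[(-.3,0),(0,0),(.2,0),(.4,0),(.6,0),(.8,0),(1.,0),(1.135,0),(1.135,.005)]:
    c=tip(th,over=o);print(th,c.round(4),(M.T@(own(c[0],0,c[1])-own(prev[0],0,prev[1]))).round(4));prev=c
```

```text
N 12 row [0.0061, -0.0069, 0.0029] [-0.0008, -0.0002, -0.1305]
-0.3 [0.0908 0.1109] [ 0.0146 -0.      0.0522]
0 [0.094  0.0945] [0.0087 0.     0.0143]
0.2 [0.0951 0.0827] [ 0.005  -0.      0.0107]
0.4 [0.0956 0.0707] [0.0047 0.     0.0111]
0.6 [0.0941 0.0594] [ 0.0024 -0.      0.0111]
0.8 [0.0873 0.0505] [-0.0034  0.      0.0107]
1.0 [0.0788 0.0432] [-0.0054 -0.      0.0098]
1.135 [0.0724 0.0392] [-0.0047 -0.      0.0059]
1.135 [0.0678 0.0371] [-0.0035  0.      0.0035]
```

```bash
python3 -m jog '[[[0.0061,-0.0069,0.0029,0,0,-0.1305],[0.0061,-0.0069,0.0029,0,0,-0.1305],[0.0061,-0.0069,0.0029,0,0,-0.1305],[0.0061,-0.0069,0.0029,0,0,-0.1305],[0.0061,-0.0069,0.0029,0,0,-0.1305],[0.0061,-0.0069,0.0029,0,0,-0.1305],[0.0061,-0.0069,0.0029,0,0,-0.1305],[0.0061,-0.0069,0.0029,0,0,-0.1305],[0.0061,-0.0069,0.0029,0,0,-0.1305],[0.0061,-0.0069,0.0029,0,0,-0.1305],[0.0061,-0.0069,0.0029,0,0,-0.1305],[0.0061,-0.0069,0.0029,0,0,-0.1305]]]' 0 15
python3 - <<'E'
from h import *
s=get_state();M=cur()[:3,:3];print(s["clock"],s["contact_force"],s["q"],(M.T@ori(.35)).round(3).tolist())
p=s["tool_pos"]+.019*M[:,2];q=R.from_euler('z',-YAW).apply(p-[CX,CY,0]);print("tip u,y,z",-q[0]-.058,q[1],q[2])
plan(tipT(own(.092,0,.118),ori(.35)),4)
E
```

```text
clock: 16.35
tool_pos: [0.4913, 0.1051, 0.1813]
eef_rot: [0.021, 0.985, -0.007, 0.169]
contact_force: [0.1, 0.2, 0.6]
opening: 0.006
finger_force: 0.0
16.35 [0.12517091 0.24039887 0.64089873] [-0.13692192  0.63172717 -0.39872162  2.288017    1.70543161  0.39282083
 -0.55590173] [[1.0, -0.005, -0.011], [0.005, 1.0, 0.005], [0.011, -0.005, 1.0]]
tip u,y,z 0.09650939747914206 -0.0005191379516764696 0.16341885816751867
N 4 row [0.0028, 0.0001, 0.0111] [-0.0013, -0.0027, 0.0012]
```

```bash
python3 -m jog '[[[0.0028,0,0.0111,0,0,0],[0.0028,0,0.0111,0,0,0],[0.0028,0,0.0111,0,0,0],[0.0028,0,0.0111,0,0,0],[0.003,0,0.0065,0,0,0],[0.004,0,0.0065,0,0,0],[0.0035,0,0.006,0,0,0],[0.0025,0,0.0055,0,0,0],[0.0025,0,0.0055,0,0,0],[0.0024,0,0.0055,0,0,0],[0.0023,0,0.0055,0,0,0],[0,0,0,0,0,0]]]' 0 15
python3 - <<'E'
from h import *
s=get_state();M=cur()[:3,:3];print(s["clock"],s["contact_force"],s["q"])
p=s["tool_pos"]+.019*M[:,2];q=R.from_euler('z',-YAW).apply(p-[CX,CY,0]);print("tip u,y,z",-q[0]-.058,q[1],q[2])
E
```

```text
clock: 17.85
tool_pos: [0.49, 0.105, 0.0909]
eef_rot: [0.023, 0.985, -0.006, 0.168]
contact_force: [0.5, -0.4, 0.6]
opening: 0.0
finger_force: 0.2
17.85 [ 0.5039317  -0.35579155  0.64284933] [-0.05508464  0.87813699 -0.55595211  2.33727445  2.0690046   0.6435391
 -0.91138739]
tip u,y,z 0.09787895156583978 -0.0007613527150682564 0.0729355187490656
```

Run:
```python
from h import *
e=snap("scene");d=snap("wrist")
im=np.hstack([cv2.resize(e["frame"][130:270,200:360],(400,350),interpolation=2),cv2.resize(d["frame"][0:315,100:460],(400,350),interpolation=2)])
cv2.imwrite("pics/s6.png",im[:,:,::-1])
```

```text
(no output)
```

View pics/s6.png

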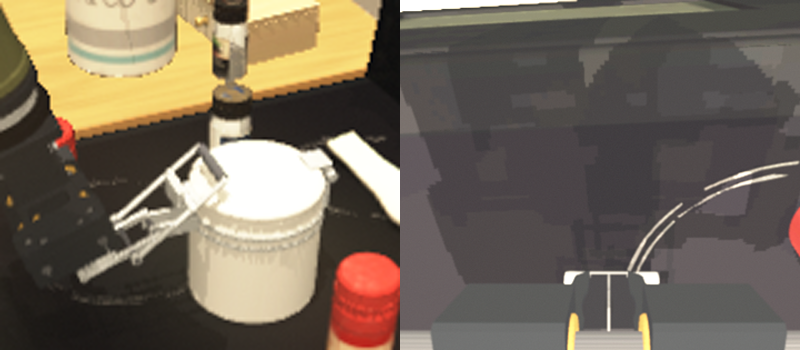

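The scene view shows the lever now sloping downward under the finger, from about (190,230) to (85,275), with the rod still at the nose near (180,190). I'll continue the arc.

```bash
python3 -m jog '[[[0.001,0,0.0037,0,0,0],[0.0008,0,0.0037,0,0,0],[0.0006,0,0.0037,0,0,0],[-0.0005,0,0.0036,0,0,0]]]' 0 15
python3 -m jog '[[[-0.001,0,0.0036,0,0,0],[-0.0015,0,0.0036,0,0,0]]]' 0 15
python3 -m jog '[[[-0.0017,0,0.0034,0,0,0],[-0.0018,0,0.0034,0,0,0]]]' 0 15
python3 - <<'E'
from h import *
s=get_state();M=cur()[:3,:3];print(s["clock"],s["contact_force"],s["q"])
p=s["tool_pos"]+.019*M[:,2];q=R.from_euler('z',-YAW).apply(p-[CX,CY,0]);print("tip u,y,z",-q[0]-.058,q[1],q[2])
E
```

```text
clock: 18.45
tool_pos: [0.4943, 0.1047, 0.0769]
eef_rot: [0.024, 0.985, -0.006, 0.17]
contact_force: [0.7, -0.3, 4.3]
opening: 0.003
finger_force: 1.5
clock: 18.7
tool_pos: [0.4984, 0.1045, 0.0708]
eef_rot: [0.023, 0.985, -0.006, 0.169]
contact_force: [-0.4, 0.3, 2.1]
opening: 0.005
finger_force: 1.1
clock: 18.95
tool_pos: [0.5038, 0.1041, 0.0654]
eef_rot: [0.023, 0.985, -0.006, 0.169]
contact_force: [-1.5, 0.5, 1.3]
opening: 0.007
finger_force: 0.6
18.95 [-1.51544502  0.54504278  1.34874815] [-0.04360358  0.94078915 -0.5514045   2.30346415  2.11148122  0.6681245
 -0.91717924]
tip u,y,z 0.08402955094762318 -0.0009270970479175347 0.0474840497863829
```

```bash
python3 -m jog '[[[-0.0022,0,0.0036,0,0,0],[-0.0027,0,0.0034,0,0,0],[-0.003,0,0.0032,0,0,0],[0,0,0,0,0,0]]]' 0 15
python3 -m jog '[[[-0.0025,0,0.0025,0,0,0],[-0.0025,0,0.0025,0,0,0],[0,0,0,0,0,0]]]' 0 15
python3 - <<'E'
from h import *
s=get_state();M=cur()[:3,:3];print(s["clock"],s["contact_force"],s["q"])
p=s["tool_pos"]+.019*M[:,2];q=R.from_euler('z',-YAW).apply(p-[CX,CY,0]);print("tip u,y,z",-q[0]-.058,q[1],q[2])
E
```

```text
clock: 19.45
tool_pos: [0.5159, 0.1034, 0.0589]
eef_rot: [0.024, 0.985, -0.007, 0.17]
contact_force: [-0.3, -0.5, -0.0]
opening: 0.008
finger_force: 0.0
clock: 19.82
tool_pos: [0.5184, 0.1035, 0.0569]
eef_rot: [0.022, 0.986, -0.006, 0.168]
contact_force: [-10.7, -0.9, 18.2]
opening: 0.008
finger_force: 8.8
19.825 [-10.73221105  -0.9096148   18.1782193 ] [-0.03991106  0.95597073 -0.53099689  2.26219773  2.10667273  0.64177887
 -0.88065629]
tip u,y,z 0.06946600929225066 -0.0008709554559139858 0.03894223672082508
```

The force dropped as the lever went over centre, then rose to 18 N at the stop. I'll back off and check numerically against the expected clamped pose.

```bash
python3 -m jog '[[[0.005,0,-0.003,0,0,0],[0.012,0,-0.008,0,0,0],[0.01,0,-0.03,0,0,0],[0.01,0,-0.04,0,0,0],[0.01,0,-0.05,0,0,0],[0,0,-0.05,0,0,0],[0,0,0,0,0,0],[0,0,0,0,0,0]]]' 0 15
python3 - <<'E'
from h import *
import pickle;a,b=pickle.load(open("v0.pkl","rb"))
s=get_state();print(s["clock"],s["tool_pos"],s["contact_force"],s["q"])
e=snap("scene","s7.png");t=snap("top","t7.png")
pt=lambda th:own(.038+.07*np.cos(th),0,.092-.07*np.sin(th))
hg=[-.0203,.1487]
P=lambda th:(np.array([.038+.024*np.cos(th),.092-.024*np.sin(th)]))
B=P(1.135);d=np.array([.0105,.1215])-B;L=np.linalg.norm(d);g=B+d/L*(L+.034);print("stretch",L-.0595,"roller",g)
q=proj(e,[own(g[0],y,g[1]) for y in(-.02,0,.02)]);print("pred roller",q)
x,y=q[1].astype(int);f=e["frame"].astype(int)
print("gray 11x15 around");print(f[y-8:y+9,x-12:x+13].mean(2).astype(int))
print("tip pred shut",proj(e,[pt(1.135)]),"half",proj(e,[pt(.5)]))
x,y=proj(e,[own(.038+.055*np.cos(1.135),0,.092-.055*np.sin(1.135))])[0].astype(int)
print(f[y-8:y+9:2,x-22:x+23:2].mean(2).astype(int),(x,y))
hsv=lambda d:cv2.cvtColor(d["frame"],cv2.COLOR_RGB2HSV)
for n,i in(("was",b),("now",t)):
    h=hsv(i);m=((h[...,0]<8)|(h[...,0]>172))&(h[...,1]>140)&(h[...,2]>80)
    ys,xs=np.nonzero(m[150:215,300:345]);print(n,"creamer px",xs.mean()+300,ys.mean()+150)
print("jar diff",np.abs(b["frame"][145:185,183:215].astype(int)-t["frame"][145:185,183:215]).mean())
E
```

```text
clock: 20.82
tool_pos: [0.4174, 0.1091, 0.2107]
eef_rot: [0.024, 0.985, -0.007, 0.17]
contact_force: [0.0, -0.2, -0.2]
opening: 0.005
finger_force: 0.0
20.825 [0.41741834 0.10912209 0.21070149] [ 0.03309899 -0.17507677 -0.19369593] [-0.15942742  0.52978769 -0.5035022   2.44801433  1.73102575  0.45144481
 -0.72688218]
stretch 0.004087476769948653 roller [-0.00962126  0.14890684]
pred roller [[284.46732267 198.53115767]
 [280.78700504 193.45421558]
 [277.22914845 188.5467895 ]]
gray 11x15 around
[[ 43  42  42  43  42  41  44  59 119  93  83  53  41  42  42  80 186 193
  210 211  97  65  69  91  95]
 [ 43  43  43  43  43  42  52 113 175 140 133  93  43  43  41  78 181 195
  211 212  89  65  73  91 117]
 [ 43  43  42  43  43  51  99 154 114 131 132 132  88  42  43  79 183 197
  210 207 117 145 203 233 241]
 [ 43  43  43  43  45  90 193 160  95 120 139 145 138  55  43  79 183 202
  222 237 237 247 253 254 254]
 [ 43  44  44  43  65 164 236 151  72 105 128 141 137  97  54  91 212 242
  250 254 254 254 254 254 254]
 [ 44  44  43  51 121 220 209  95  52  82 114 132 142 135 110 190 249 254
  
[... 1600 characters left out ...]
 206 205 203 199 124 108  79
   45  45  44  41  46]
 [ 39  39  39  40  39  40  41  40 143 249 201 203 205 203 169  44  42  42
   40  43  46  47  48]
 [ 39  39  39  39  40  39  40  40  58 241 218 202 205 206  86  37  39  43
   43  46  45  47  43]
 [ 38  38  38  38  38  39  40  41  39 171 248 201 204 192  40  37  36  37
   37  41  44  42  52]
 [ 37  67  50  49  50  38  39  37  38  56 241 217 203 108  34  37  51  51
   44  42  59  59  66]
 [ 38  70  61  84  76  59  76  77  76  53 175 245 191  49  60  49  35  42
   43  39  43  43  43]] (np.int64(249), np.int64(241))
was creamer px 325.2314049586777 179.08264462809916
now creamer px 324.66946778711485 179.98319327731093
jar diff 9.724739583333333
```

The roller's grey band and the lever tab sit on the pixels predicted for the clamped pose, and the creamer has moved less than 1 px. I'm handing the job in.

```bash
python3 -c "
from plant import *
print(finish_job())"
```

```text
the job is handed in; nothing more can be done
None
```

I shut the lid, hooked the rod behind the nose and threw the lever over centre to its stop, then handed the job in at about 21 s. The call returned no verdict, but the final camera check matched the clamped pose, and the creamer had not moved; the arm never went near the spice jar, though my image check on it was inconclusive.

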